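# Slide the burner home under the teapot

### The job

The teapot is to be kept warm: slide the tea-light burner of the warmer that carries the teapot fully home beneath it, by its wooden knob, until its stop bar meets the rails, and let go. Leave the burner of the other warmer, under the slim milk jug, as it is, and do not shift the teapot.

Things in the scene. Friction and masses are not known exactly. Their poses are not given: they have to be found in the camera images.
- teapot_burner (a joint): Slide of the burner sled of the warmer that carries the teapot. Value in m: 0 fully out, grows as the burner is pushed in under the pot, 0.09 fully home at the hard stop. Starts 60 mm or more short of home, stays where left, about 2 N friction. When home, the sled's 86 mm wide stop bar, 42 mm from the knob's axis towards the pot, meets the ends of the two rails.
- teapot_knob (a point): Grip point on the knob of the teapot's burner: upright dark wooden cylinder, 24 mm diameter, 19 to 71 mm above the table, at the outer end of the sled's pull bar, free all round. Point: on its axis, 47 mm above the table. x is level and points along the slide to the pot, the way to push; z up. Home, it stands 170 mm from the middle of the fixed warmer's round plate.
- jug_knob (a point): The same point on the knob of the other, identical warmer, which carries the milk jug (cream porcelain, slim, 88 mm across, 164 mm tall, its top 240 mm above the table, short lip, no spout). To be left where it is. The two warmers change places from run to run.
- teapot_mid (a point): Middle of the loose teapot (cream porcelain, squat and round, 134 mm across, 155 mm tall, long spout, loop handle), on its axis 70 mm above its underside, 145 mm above the table. z up, x to the spout, which reaches 120 mm out, across the slide. It stands within 10 mm of the middle of its warmer's steel plate (140 mm diameter, top 75 mm above the table).
There are look-alikes about, which are no part of the job. What is shaped like the part that bears teapot_mid but black or pink is not meant.

How it is judged:
By the outcome, as a careful person would: the job done as asked, in the order asked, and still so for the second after the job is handed in, with the robot touching nothing.
It also fails if it takes over 35 s, if anything falls off the work surface, if the arm or the gripper's body presses on something with over 40 N, if the wrist force passes 120 N, or if a joint passes its speed limit or range.

### The arm

A 6-joint arm with a two-finger parallel gripper is mounted at the origin on the work surface. World frame = base frame: x ahead of the robot, y to its left, z up, the work surface at z = 0. Lengths are in mm, angles in degrees, forces in N, time in s.
With the tool pointing down it reaches from about 300 to 850 mm from the base axis. Payload 4.2 kg.
Tool frame: the origin (TCP) lies at the very end of the fingers, on their centre line; the grasp point (between the pads) lies 19 mm behind it; z points along the fingers, y is the line along which they close (so a half turn about z gives the same grasp; the last joint's range is limited). The gripper opens to 91 mm and grips with 3 to 60 N. Pads are 32 mm wide; open, the fingers measure 118 mm over their backs; the gripper's body (76 mm by 178 mm) begins 60 mm behind the grasp point.
Start: joints at [72.021, 18.312, 89.639, -0, 72.044, -1.146], TCP at [166.518, 550.38, 178.376] pointing down, gripper open.
Joint ranges: [-177.97, 177.97], [-48.28, 115.42], [12.27, 149.76], [-77.06, 257.06], [2.81, 150.46], [-146.56, 146.56]. Speed limits (degrees/s): [147.25, 147.25, 180, 180, 180, 180].

### API

Orientations are given as [roll, pitch, yaw] about the fixed x, y, z axes, in that order (R = Rz(yaw) Ry(pitch) Rx(roll)).
In Python, from workcell import env, eyes gives the robot as it stands.
- The arm moves only by the tool send_rows, never from a script. Its argument "targets" is text: rows parted by semicolons, each of 7 numbers parted by spaces: the shift along the tool's x, y, z in m, then the turn, a rotation vector about the tool's x, y, z in degrees, then the opening in per cent of the stroke, from 0 (shut) to 100 (fully open). A call has 1 to 12 rows; each row is the pose to reach, as a shift and turn from the pose commanded when the call began, along the tool's axes at that moment; what a row does not reach only later rows make up. A row lasts 1/12 s, in which the tool goes at most 41.7 mm and 7.16 degrees, less where a joint would pass 70% of its speed; a pose out of reach is approached as far as the arm can. A call with a gripper value outside its range is refused whole. The fingers move at their own pace and stop on an object; "grip_force" is the grip in N (left out, the last holds). Time passes only in rows, so rows that repeat a pose let the fingers close. It gives the time, the measured TCP pose, the force, the opening and the grip force at its end, in the units of the state.
- env.state(): the state, without advancing time (a new reading comes with each control period).
- eyes.grab_frame(name): name is "scene" or "top" or "wrist"; returns a dict with "image" (400x640x3 uint8, blue, green, red), "fovy" (degrees; the focal length in pixels is half the picture's height over the tangent of half this angle, whatever the lens; pixels are square), "cx", "cy" (the principal point, pixels), "D" ([k1, k2, p1, p2, k3] as OpenCV has them; the pictures are not rectified), "eye" and "attitude" of the camera in the world. Camera axes: x right, y up, looking along -z (the intrinsics and any distortion apply to the point x, -y, -z); pixel columns grow to the right and rows downward; lengths in mm; the calibration is good to about 2 mm. A picture is of the moment at which its call begins. There is no depth.
- env.job_done(): hands the job in; it is judged then, once.
The state is a dict: "time_s": time; "qpos": joint angles; "qvel": joint speeds; "effort": joint torques, N m; "ee_pos": TCP position; "ee_rot": TCP orientation; "force": force on the tool from outside, world axes, zero at the start; "torque": the same for the moment, N m; "gripper_width": finger opening in mm; "gripper_force": force on a finger pad.
Only numpy, scipy, OpenCV 4.12 (cv2) and the standard library are available. Lean on these libraries where they do the work, as an engineer would, in place of code of your own. Each camera call takes 0.05 s, during which the arm holds its last target. There are 200 camera calls.

## Working session

There is one attempt and no reset: what is moved stays moved. The work goes in short steps, Python scripts to look and compute and a tool call to move; the robot and the scene stay as the last step left them, time stands still between calls to the robot, and variables do not carry over. Pictures are saved under pics/ and viewed, at most 10 in all, crops included, and the job is handed in when it is done.

Besides the shell and the picture viewer there is one more tool, called after "Request:" as name(argument=value, ...), one argument or row to a line, values as JSON. send_rows: Moves the arm, as the interface text tells. Its arguments: {"type":"object","properties":{"targets":{"type":"string"},"grip_force":{"type":"number"}},"required":["targets"]}

```bash
mkdir -p pics
cat > h.py <<'E'
import numpy as np, cv2
from scipy.spatial.transform import Rotation as R
from workcell import env, eyes
def rot(a):
    a=np.array(a,float)
    return a if a.shape==(3,3) else R.from_euler('xyz',a,degrees=True).as_matrix()
def K(f):
    F=200/np.tan(np.radians(f['fovy'])/2)
    return np.array([[F,0,f['cx']],[0,F,f['cy']],[0,0,1]])
def ray(f,uv):
    p=cv2.undistortPoints(np.array(uv,float).reshape(-1,1,2),K(f),np.array(f['D'],float)).reshape(-1,2)
    d=np.c_[p[:,0],-p[:,1],-np.ones(len(p))]
    return d@rot(f['attitude']).T
def onz(f,uv,z):
    d=ray(f,uv);e=np.array(f['eye'],float)
    return e+d*((z-e[2])/d[:,2])[:,None]
def proj(f,P):
    c=(np.array(P,float).reshape(-1,3)-f['eye'])@rot(f['attitude'])
    c=c*[1,-1,-1]
    return cv2.projectPoints(c,np.zeros(3),np.zeros(3),K(f),np.array(f['D'],float))[0].reshape(-1,2)
E
python3 - <<'E'
from h import *
for n in ("scene","top"):
    f=eyes.grab_frame(n); cv2.imwrite(f'pics/{n}1.png',f['image'])
    print(n,{k:v for k,v in f.items() if k!='image'})
s=env.state();print(s)
E
```

```text
scene {'fovy': 57.270118934585206, 'cx': 308.3553361771369, 'cy': 196.19477981695155, 'D': array([-0.03116156,  0.        ,  0.        ,  0.        ,  0.        ]), 'eye': array([ 949.26834536, -529.3602946 ,  895.14257612]), 'attitude': array([43.08277115,  0.62308486, 42.81388603])}
top {'fovy': 49.90995611581926, 'cx': 325.628718842865, 'cy': 197.82163575287882, 'D': array([0.03499296, 0.        , 0.        , 0.        , 0.        ]), 'eye': array([ 280.77987707,  -25.63852223, 1245.51105305]), 'attitude': array([  8.86843037,  -0.34782592, -90.8453719 ])}
{'time_s': 0.1, 'qpos': array([ 7.20191604e+01,  1.83505847e+01,  8.96988740e+01, -2.36899633e-04,
        7.20437266e+01, -1.14451732e+00]), 'qvel': array([ 0.0018971 , -0.14494314, -0.08358005, -0.0311913 ,  0.07299201,
        0.12869225]), 'effort': array([-2.73782316e-04, -4.13326943e+01, -2.32505947e+01,  7.27025885e-02,
        4.22570820e-02, -6.58298700e-05]), 'ee_pos': array([166.37483302, 549.88072578, 177.58193871]), 'ee_rot': array([-1.79906829e+02, -1.63610986e-03,  1.63163750e+02]), 'force': array([-1.17376944, -0.2611718 ,  0.03641881]), 'torque': array([-0.01943683, -0.04967356, -0.03495344]), 'gripper_force': 0.0, 'gripper_width': 90.9284319008773}
```

View pics/scene1.png

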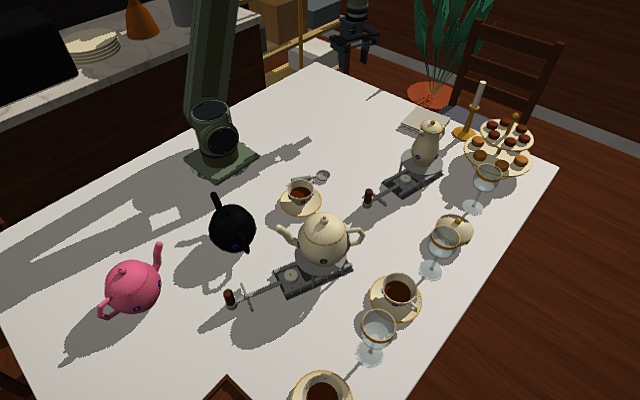

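View pics/top1.png

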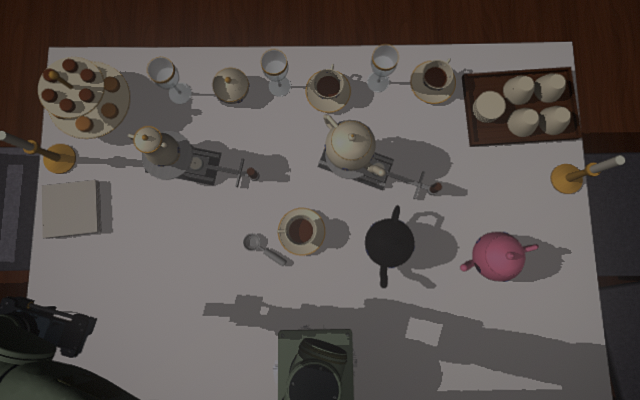

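The scene view shows the teapot's warmer at about (315,255), with its knob at (229,298). The jug's knob is at (368,197). In the top view the teapot's knob is at (435,187) and the jug's at (252,173). Black and pink pots are decoys. I'll measure the knob and slide next.

Run:
```python
from h import *
t=eyes.grab_frame("top"); s=eyes.grab_frame("scene")
def blob(f,c,r=22):
    x,y=c; im=f['image'][y-r:y+r,x-r:x+r]; h=cv2.cvtColor(im,cv2.COLOR_BGR2HSV)
    m=((h[...,1]>90)&(h[...,2]<150)&((h[...,0]<20)|(h[...,0]>170))).astype(np.uint8)
    n,l,st,ce=cv2.connectedComponentsWithStats(m)
    i=1+np.argmax(st[1:,4]); return ce[i]+[x-r,y-r],st[i]+[x-r,y-r,0,0,0]
def tri(fa,a,fb,b):
    d1,d2=ray(fa,a)[0],ray(fb,b)[0]
    A=np.c_[d1,-d2]; x=np.linalg.lstsq(A,np.array(fb['eye'])-fa['eye'],rcond=None)[0]
    p,q=fa['eye']+d1*x[0],fb['eye']+d2*x[1]; return (p+q)/2,np.linalg.norm(p-q)
for a,b in (((435,187),(229,298)),((252,173),(368,197))):
    (ca,sa),(cb,sb)=blob(t,a),blob(s,b)
    print(ca,sa,cb,sb,tri(t,ca,s,cb), onz(t,ca,60))
T=cv2.resize(t['image'][100:220,300:460],None,fx=5,fy=5,interpolation=cv2.INTER_CUBIC)
S=cv2.resize(s['image'][205:325,205:365],None,fx=5,fy=5,interpolation=cv2.INTER_CUBIC)
cv2.imwrite('pics/tc.png',T);cv2.imwrite('pics/sc.png',S)
```

```text
[437.89285714 186.53571429] [435 183   6   7  28] [228.86466165 297.18045113] [224 289  11  17 133] (array([ 495.36706745, -349.85308189,   55.1817442 ]), np.float64(4.5426980397213255)) [[ 493.2837883 -350.4719132   60.       ]]
[250.36 171.12] [248 169   6   6  25] [367.62765957 195.90425532] [364 189   8  15  94] (array([544.53876286, 174.32852888,  49.53309458]), np.float64(6.542393960698695)) [[544.56031943 175.00463815  60.        ]]
```

View pics/tc.png

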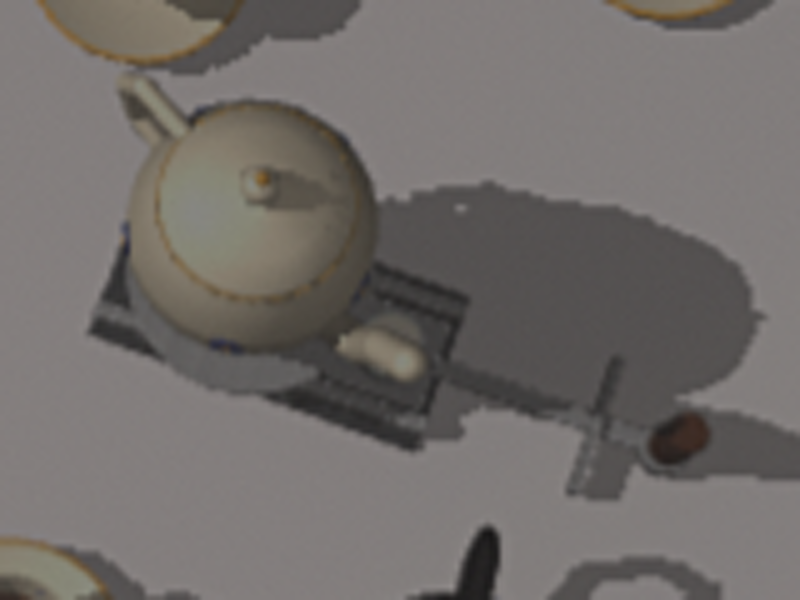

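View pics/sc.png

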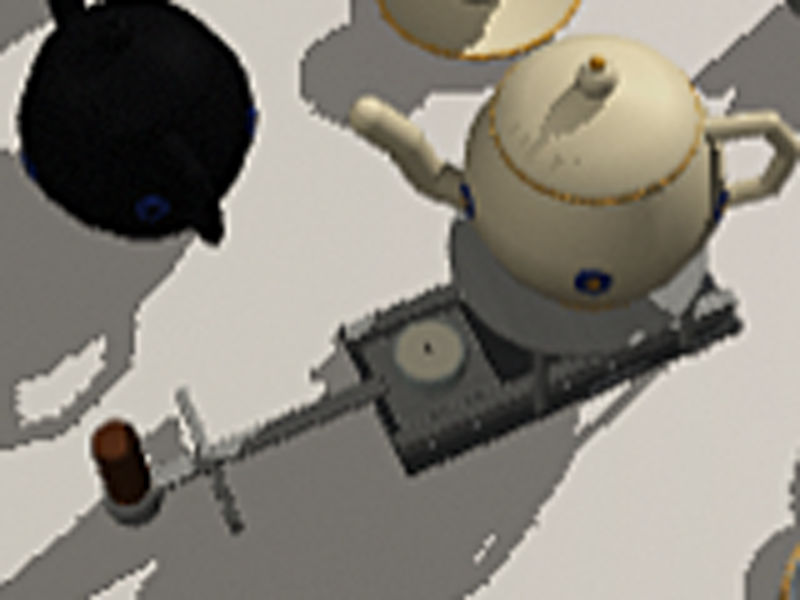

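The crops confirm which warmer is which: the sled is extended and the stop bar sits away from the rail ends. The black pot's handle, near top-view (397,207), may be close to the gripper's path, so I'll measure that and the slide axis.

Run:
```python
from h import *
t=eyes.grab_frame("top"); s=eyes.grab_frame("scene")
def tri(a,b):
    d1,d2=ray(t,a)[0],ray(s,b)[0]
    x=np.linalg.lstsq(np.c_[d1,-d2],np.array(s['eye'])-t['eye'],rcond=None)[0]
    p,q=t['eye']+d1*x[0],s['eye']+d2*x[1]; return ((p+q)/2).round(0),np.linalg.norm(p-q).round(1)
tc=lambda x,y:(300+x/5,100+y/5); sc=lambda x,y:(205+x/5,205+y/5)
P={'lid':((260,180),(597,62)),'railR':((468,297),(343,330)),'railL':((425,447),(410,472)),'railfar':((90,330),(740,322)),
'barR':((618,357),(182,392)),'barL':((572,492),(238,530)),'spouttip':((415,365),(362,112)),'blacktip':((487,525),(212,240)),'knobtop':((685,432),(110,428))}
for k,(a,b) in P.items(): print(k,tri(tc(*a),sc(*b)),onz(t,[tc(*a)],15).round(0),onz(s,[sc(*b)],15).round(0))
# knob top face in top view at z=71, lid tip
print(onz(t,[tc(688,430)],71),onz(t,[tc(260,180)],230),onz(s,[sc(597,62)],230),onz(s,[sc(110,428)],71))
print('stool',env.state()['ee_pos'])
```

```text
lid (array([ 593., -101.,  226.]), np.float64(1.5)) [[ 657. -117.   15.]] [[481.  35.  15.]]
railR (array([ 556., -230.,  105.]), np.float64(20.2)) [[ 584. -237.   15.]] [[ 504. -205.   15.]]
railL (array([ 529., -213., -111.]), np.float64(37.7)) [[ 495. -209.   15.]] [[ 592. -240.   15.]]
railfar (array([ 610.,   -0., -110.]), np.float64(38.5)) [[567. -15.  15.]] [[663. -53.  15.]]
barR (array([ 523., -309.,  106.]), np.float64(16.5)) [[ 547. -324.   15.]] [[ 468. -290.   15.]]
barL (array([ 492., -307.,  -96.]), np.float64(25.9)) [[ 467. -293.   15.]] [[ 550. -323.   15.]]
spouttip (array([ 508., -178.,  188.]), np.float64(3.2)) [[ 544. -205.   15.]] [[401. -91.  15.]]
blacktip (array([ 441., -234.,   71.]), np.float64(2.1)) [[ 449. -243.   15.]] [[ 405. -215.   15.]]
knobtop (array([ 491., -344.,   76.]), np.float64(0.8)) [[ 502. -360.   15.]] [[ 456. -331.   15.]]
[[ 492.83353587 -346.72999321   71.        ]] [[ 591.21415969 -100.87589492  230.        ]] [[ 595.70844381 -102.71717309  230.        ]] [[ 487.74388575 -343.24130066   71.        ]]
stool [166.47623132 550.22517645 178.10641973]
```

Knob at about (491.5, -346.5), confirmed by the bar midpoint minus 42 mm. The bar measures 86 mm long, as given. Slide yaw is about 68°, with about 85–90 mm to go. The pot's spout overhangs towards the knob, and the black pot's handle is beside the path. I'll tilt the tool back 25° and turn it so the gripper body clears both.

```bash
cat >> h.py <<'E'
a=np.radians(25)
RT=np.array([[0,1,0],[np.cos(a),0,np.sin(a)],[np.sin(a),0,-np.cos(a)]])
def rel(p,Rt=RT):
    s=env.state(); R0=rot(s['ee_rot'])
    print('at',s['time_s'],s['ee_pos'].round(1),s['ee_rot'].round(1),'shift',(R0.T@(np.array(p)-s['ee_pos'])/1000).round(4),'turn',R.from_matrix(R0.T@Rt).as_rotvec(degrees=True).round(2))
E
python3 -c "
from h import *
rel([491.5,-400,280])"
```

```text
at 0.3 [166.5 550.2 178.1] [-180.     0.   163.2] shift [-0.5863 -0.8154 -0.1015] turn [-15.97  21.5   71.93]
```

Request:
send_rows(
  targets="0 0 -0.04 0 0 0 100;0 0 -0.08 0 0 0 100;-0.586 -0.815 -0.102 -16 21.5 72 100;-0.586 -0.815 -0.102 -16 21.5 72 100;-0.586 -0.815 -0.102 -16 21.5 72 100;-0.586 -0.815 -0.102 -16 21.5 72 100;-0.586 -0.815 -0.102 -16 21.5 72 100;-0.586 -0.815 -0.102 -16 21.5 72 100;-0.586 -0.815 -0.102 -16 21.5 72 100;-0.586 -0.815 -0.102 -16 21.5 72 100;-0.586 -0.815 -0.102 -16 21.5 72 100;-0.586 -0.815 -0.102 -16 21.5 72 100",
)

```text
time_s: 1.3
ee_pos: [297.1, 169.1, 267.5]
ee_rot: [178.3, -22.8, 97.7]
force: [0.9, -0.2, 0.3]
gripper_width: 90.9
gripper_force: 0.0
```

```bash
python3 -c "
from h import *
rel([491.5,-400,280]);print(env.state()['qpos'].round(1))"
```

```text
at 1.3 [297.1 169.1 267.5] [178.3 -22.8  97.7] shift [-0.5393  0.1231 -0.2364] turn [-1.45  2.13  7.1 ]
[  2.6  -9.3 111.7  23.3  78.8  -9.6]
```

Request:
send_rows(
  targets="-0.54 0.123 -0.236 -1.5 2 7 100;-0.54 0.123 -0.236 -1.5 2 7 100;-0.54 0.123 -0.236 -1.5 2 7 100;-0.54 0.123 -0.236 -1.5 2 7 100;-0.54 0.123 -0.236 -1.5 2 7 100;-0.54 0.123 -0.236 -1.5 2 7 100;-0.54 0.123 -0.236 -1.5 2 7 100;-0.54 0.123 -0.236 -1.5 2 7 100;-0.54 0.123 -0.236 -1.5 2 7 100;-0.54 0.123 -0.236 -1.5 2 7 100;-0.54 0.123 -0.236 -1.5 2 7 100;-0.54 0.123 -0.236 -1.5 2 7 100",
)

```text
time_s: 2.3
ee_pos: [460.0, -299.9, 277.1]
ee_rot: [180.0, -24.8, 90.3]
force: [0.7, 0.1, 0.1]
gripper_width: 91.2
gripper_force: 0.0
```

```bash
python3 -c "
from h import *
rel([491.5,-423,216]);print(env.state()['qpos'].round(1))"
```

```text
at 2.3 [ 460.  -299.9  277.1] [180.  -24.8  90.3] shift [-0.1376  0.0308  0.0038] turn [-0.13  0.22  0.3 ]
[-45.7  23.5  72.5  17.3 101.8 -45.1]
```

Request:
send_rows(
  targets="-0.137 0.031 0.004 0 0.2 0.3 100;-0.137 0.031 0.004 0 0.2 0.3 100;-0.137 0.031 0.004 0 0.2 0.3 100;-0.137 0.031 0.004 0 0.2 0.3 100;-0.137 0.031 0.004 0 0.2 0.3 100;-0.137 0.031 0.004 0 0.2 0.3 100",
)

```text
time_s: 2.8
ee_pos: [491.3, -420.4, 215.1]
ee_rot: [-179.8, -25.1, 90.0]
force: [0.1, -0.0, -0.2]
gripper_width: 91.1
gripper_force: 0.0
```

```bash
python3 -c "
from h import *
rel([491.5,-338.5,35]);print(env.state()['qpos'].round(1))
f=eyes.grab_frame('wrist');im=f['image'].copy()
for P in ([491.5,-346.5,71],[491.5,-346.5,19],[507.5,-307.5,15],[441,-234,71],[508,-178,188],[593,-101,226]):
  u=proj(f,P)[0];print(P,u.round(0))
  if abs(u).max()<2000: cv2.drawMarker(im,tuple(int(v) for v in u),(0,255,0),0,12)
cv2.imwrite('pics/w1.png',im)"
```

```text
at 2.8 [ 491.3 -420.4  215.1] [-179.8  -25.1   90. ] shift [-0.0023  0.0009  0.1978] turn [-0.2  -0.12 -0.03]
[-50.4  35.9  60.   16.  103.5 -49.4]
[491.5, -346.5, 71] [323. 176.]
[491.5, -346.5, 19] [323. 185.]
[507.5, -307.5, 15] [334. 160.]
[441, -234, 71] [286.  96.]
[508, -178, 188] [340. -13.]
[593, -101, 226] [ 429. -109.]
```

View pics/w1.png

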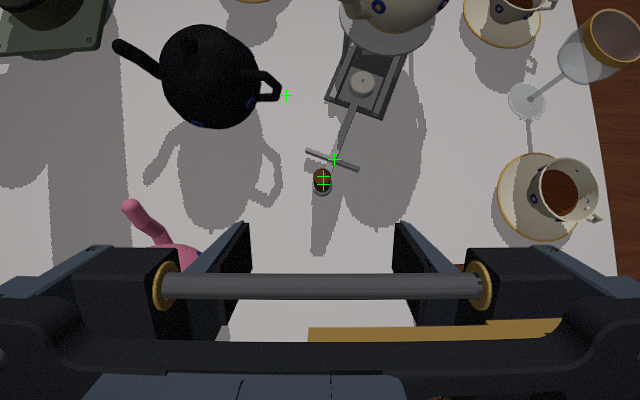

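The wrist view shows the projected knob (323,176–185) and bar (334,160) landing on the real ones. The path down is clear of the pink and black pots. Descending around the knob.

```bash
python3 -c "
from h import *
f=eyes.grab_frame('wrist')
for z in (12,20): print(onz(f,[(323,187),(352,108),(306,151),(358,169),(325,98),(382,119),(344,40),(406,53)],z).round(0)[:,:2].tolist())"
```

```text
[[491.0, -348.0], [537.0, -221.0], [465.0, -292.0], [544.0, -320.0], [494.0, -205.0], [583.0, -240.0], [526.0, -101.0], [627.0, -124.0]]
[[491.0, -350.0], [536.0, -225.0], [466.0, -295.0], [543.0, -322.0], [494.0, -209.0], [582.0, -243.0], [525.0, -107.0], [625.0, -130.0]]
```

Request:
send_rows(
  targets="-0.001 0 0.04 0 0 0 100;-0.002 0.001 0.08 0 0 0 100;-0.002 0.001 0.12 0 0 0 100;-0.002 0.001 0.145 0 0 0 100;-0.002 0.001 0.165 0 0 0 100;-0.002 0.001 0.18 0 0 0 100;-0.002 0.001 0.19 0 0 0 100;-0.002 0.001 0.196 0 0 0 100;-0.002 0.001 0.197 0 0 0 100;-0.002 0.001 0.197 0 0 0 100",
)

```text
time_s: 3.73
ee_pos: [492.4, -339.1, 37.9]
ee_rot: [-180.0, -24.9, 90.1]
force: [0.4, -1.1, 0.5]
gripper_width: 91.2
gripper_force: 0.0
```

Request:
send_rows(
  targets="0 0 0 0 0 0 20;0 0 0 0 0 0 10;0 0 0 0 0 0 0;0 0 0 0 0 0 0;0 0 0 0 0 0 0;0 0 0 0 0 0 0;0 0 0 0 0 0 0;0 0 0 0 0 0 0;0 0 0 0 0 0 0;0 0 0 0 0 0 0",
  grip_force=10,
)

```text
time_s: 4.57
ee_pos: [492.0, -338.9, 36.8]
ee_rot: [-179.9, -25.0, 90.0]
force: [1.2, -0.3, -0.2]
gripper_width: 27.6
gripper_force: 0.0
```

```bash
python3 -c "
from h import *
s=env.state();p=s['ee_pos'];print(s['force'].round(1))
for d in (30,60,80,92): rel(p+d*np.array([.353,.935,0]),rot(s['ee_rot']))"
```

```text
[ 1.2 -0.3 -0.2]
at 4.5667 [ 492.  -338.9   36.8] [-179.9  -25.    90. ] shift [0.0254 0.0106 0.0118] turn [0. 0. 0.]
at 4.5667 [ 492.  -338.9   36.8] [-179.9  -25.    90. ] shift [0.0508 0.0213 0.0236] turn [0. 0. 0.]
at 4.5667 [ 492.  -338.9   36.8] [-179.9  -25.    90. ] shift [0.0678 0.0284 0.0315] turn [0. 0. 0.]
at 4.5667 [ 492.  -338.9   36.8] [-179.9  -25.    90. ] shift [0.078  0.0326 0.0362] turn [0. 0. 0.]
```

Still closing (27.6 mm). I'll give it a few more rows, then make the first part of the slide.

Request:
send_rows(
  targets="0 0 0 0 0 0 0;0 0 0 0 0 0 0;0 0 0 0 0 0 0;0 0 0 0 0 0 0;0 0 0 0 0 0 0;0 0 0 0 0 0 0",
  grip_force=10,
)

```text
time_s: 5.07
ee_pos: [492.6, -339.7, 38.5]
ee_rot: [180.0, -24.9, 90.1]
force: [-1.1, -1.7, 7.0]
gripper_width: 0.8
gripper_force: 3.7
```

Request:
send_rows(
  targets="0.0042 0.0018 0.002 0 0 0 0;0.0085 0.0035 0.0039 0 0 0 0;0.0127 0.0053 0.0059 0 0 0 0;0.0169 0.0071 0.0079 0 0 0 0;0.0212 0.0089 0.0098 0 0 0 0;0.0254 0.0106 0.0118 0 0 0 0;0.0297 0.0124 0.0138 0 0 0 0;0.0339 0.0142 0.0158 0 0 0 0;0.0339 0.0142 0.0158 0 0 0 0;0.0339 0.0142 0.0158 0 0 0 0",
)

```text
time_s: 5.9
ee_pos: [507.3, -301.3, 38.5]
ee_rot: [180.0, -25.0, 90.1]
force: [0.0, 0.7, 7.1]
gripper_width: 0.5
gripper_force: 2.9
```

The fingers shut to 0.8 mm, so they missed the knob. Checking why.

```bash
python3 -c "
from h import *
s=env.state();print(s['force'].round(1),s['ee_pos'].round(1),s['gripper_width'])
f=eyes.grab_frame('scene');im=f['image'][205:325,185:345]
w=eyes.grab_frame('wrist')['image']
cv2.imwrite('pics/m1.png',np.vstack([cv2.resize(im,(480,360),interpolation=cv2.INTER_CUBIC),cv2.resize(w,(480,300))])[:600] if 0 else np.hstack([cv2.resize(im,(400,300)),cv2.resize(w[40:340,120:520],(400,300))]))"
```

```text
[0.  0.7 7.1] [ 507.3 -301.3   38.5] 0.5054384945318676
```

View pics/m1.png

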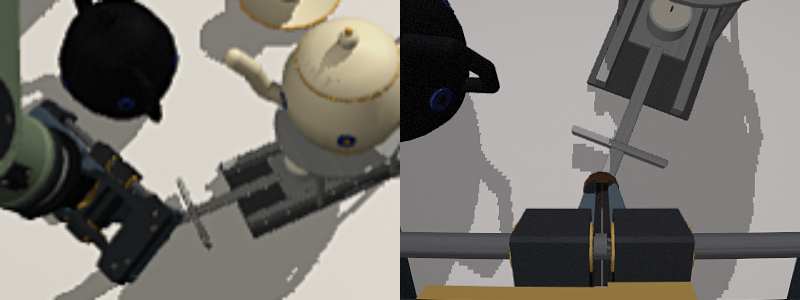

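The closed fingers now stand just behind the knob, whose cap shows ahead of them at about (600,180) in the right half. I'll locate the sled now.

```bash
python3 -c "
from h import *
f=eyes.grab_frame('wrist')
c=lambda x,y:(120+(x-400),40+y)
uv=[c(573,129),c(667,164),c(588,82),c(687,118),c(600,176)]
for z in (12,20): print(onz(f,uv,z).round(0)[:,:2].tolist())
print('cap',onz(f,[c(600,176),c(584,185),c(618,185)],71).round(0)[:,:2].tolist(), proj(f,[env.state()['ee_pos']]))
h=cv2.cvtColor(f['image'],cv2.COLOR_BGR2HSV)
cv2.imwrite('pics/w2.png',cv2.resize(f['image'][190:310,240:400],None,fx=5,fy=5,interpolation=cv2.INTER_CUBIC))"
```

```text
[[481.0, -249.0], [562.0, -280.0], [493.0, -205.0], [582.0, -239.0], [504.0, -291.0]]
[[481.0, -251.0], [560.0, -282.0], [494.0, -209.0], [579.0, -242.0], [504.0, -292.0]]
cap [[505.0, -297.0], [494.0, -303.0], [516.0, -303.0]] [[323.71160776 226.37701492]]
```

View pics/w2.png

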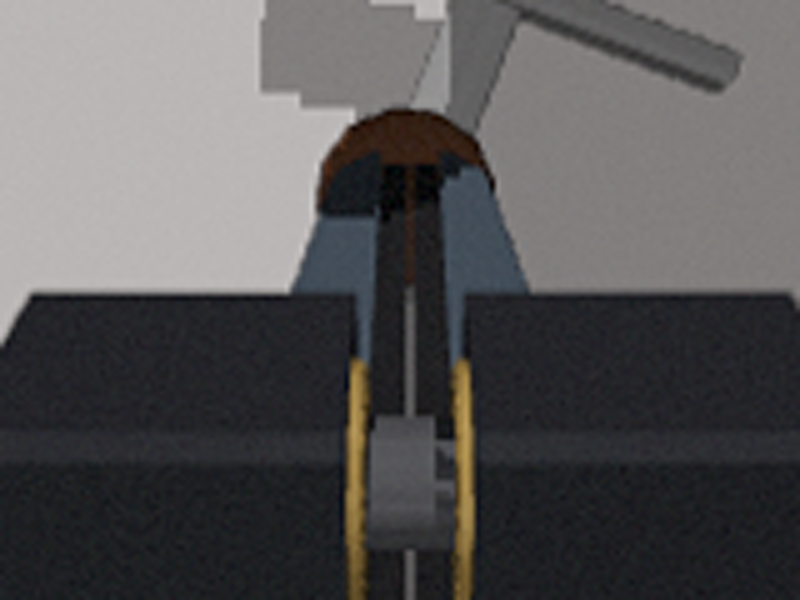

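```bash
python3 -c "
from h import *
s=env.state()
f=eyes.grab_frame('scene');im=f['image'].copy()
T=s['ee_pos']
z=rot(s['ee_rot'])[:,2]
for P,col in ((T,(0,255,0)),(T-60*z,(0,255,255)),([506.5,-304.5,71],(0,0,255)),([506.5,-304.5,19],(255,0,255))):
  u=proj(f,[P])[0];print(u.round(1));cv2.circle(im,tuple(int(round(v)) for v in u),1,col,-1)
cv2.imwrite('pics/s3.png',np.hstack([cv2.resize(q[235:335,190:290],None,fx=4,fy=4,interpolation=cv2.INTER_CUBIC) for q in (f['image'],im)]))"
```

```text
[246.6 290.7]
[235.8 286.6]
[243.7 285. ]
[246.5 294.9]
```

View pics/s3.png

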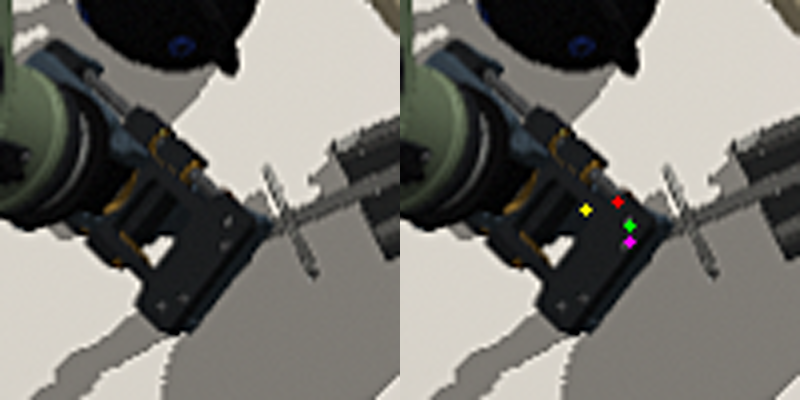

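The bar has moved about 45 mm with the fingers and about 45 mm remains, so the knob follows. I'll carry on pushing in small steps and watch the force.

Request:
send_rows(
  targets="0.0042 0.0018 0.002 0 0 0 0;0.0085 0.0035 0.0039 0 0 0 0;0.0127 0.0053 0.0059 0 0 0 0;0.0169 0.0071 0.0079 0 0 0 0;0.0212 0.0089 0.0098 0 0 0 0;0.0254 0.0106 0.0118 0 0 0 0;0.0254 0.0106 0.0118 0 0 0 0",
)

```text
time_s: 6.68
ee_pos: [518.2, -273.4, 38.5]
ee_rot: [179.9, -24.9, 90.1]
force: [-0.6, -0.1, 5.6]
gripper_width: 0.5
gripper_force: 2.9
```

```bash
python3 -c "
from h import *
s=env.state();print(s['force'].round(1),s['ee_pos'].round(1),s['gripper_width'])
f=eyes.grab_frame('wrist');im=f['image']
print(proj(f,[[493.5,-207,15],[581,-240,15],s['ee_pos']]).round(0))
cv2.imwrite('pics/w3.png',cv2.resize(im[80:320,160:480],None,fx=2.5,fy=2.5,interpolation=cv2.INTER_CUBIC))"
```

```text
[-0.6 -0.1  5.6] [ 518.2 -273.4   38.5] 0.5310608039141971
[[295. 152.]
 [396. 189.]
 [324. 226.]]
```

View pics/w3.png

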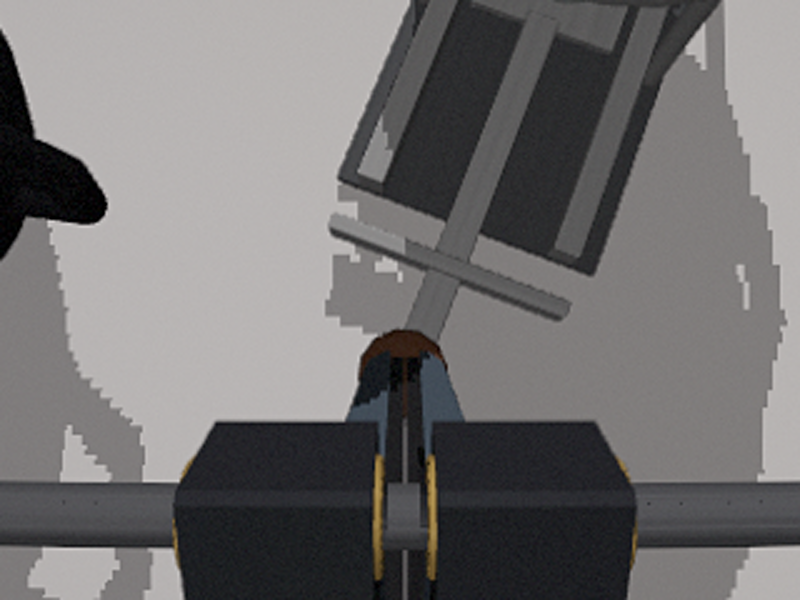

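The wrist view shows the bar (about (450,268)) roughly 18 mm from the rail ends. The knob stays with the fingers and the black handle is clear at left (100,210).

```bash
cat > gap.py <<'E'
from h import *
E
python3 -c "
from h import *
f=eyes.grab_frame('wrist')
c=lambda x,y:(160+x/2.5,80+y/2.5)
d=np.array([.353,.935,0])
B=onz(f,[c(332,214),c(568,302)],16)
for z in (12,20):
  Q=onz(f,[c(342,180),c(594,274),c(360,180),c(572,262)],z)
  print(((Q.reshape(2,2,3).mean(1)-B.mean(0))@d).round(1))
print(B.round(0), np.linalg.norm(B[0]-B[1]))"
```

```text
[13.6 15.4]
[11.4 13.1]
[[ 492. -219.   16.]
 [ 572. -250.   16.]] 86.60838346345906
```

Request:
send_rows(
  targets="0.0025 0.0011 0.0012 0 0 0 0;0.0051 0.0021 0.0024 0 0 0 0;0.0068 0.0028 0.0032 0 0 0 0;0.0085 0.0035 0.0039 0 0 0 0;0.0093 0.0039 0.0043 0 0 0 0;0.0102 0.0042 0.0047 0 0 0 0;0.011 0.0046 0.0051 0 0 0 0;0.0119 0.005 0.0055 0 0 0 0",
)

```text
time_s: 7.45
ee_pos: [522.9, -261.3, 38.5]
ee_rot: [179.9, -24.9, 90.1]
force: [-0.4, -2.2, 6.4]
gripper_width: 0.4
gripper_force: 3.6
```

Request:
send_rows(
  targets="0.0008 0.0004 0.0004 0 0 0 0;0.0017 0.0007 0.0008 0 0 0 0;0.0025 0.0011 0.0012 0 0 0 0;0.0025 0.0011 0.0012 0 0 0 0",
)

```text
time_s: 7.78
ee_pos: [523.9, -258.7, 38.5]
ee_rot: [179.9, -24.8, 90.1]
force: [-0.2, -2.6, 8.4]
gripper_width: 0.4
gripper_force: 3.8
```

Request:
send_rows(
  targets="0.0008 0.0004 0.0004 0 0 0 0;0.0017 0.0007 0.0008 0 0 0 0;0.0025 0.0011 0.0012 0 0 0 0;0.0025 0.0011 0.0012 0 0 0 0",
)

```text
time_s: 8.12
ee_pos: [524.0, -258.5, 38.3]
ee_rot: [180.0, -24.6, 90.1]
force: [-3.8, -8.4, 8.9]
gripper_width: 0.4
gripper_force: 5.9
```

The force has risen to 9 N with no motion, and total travel is about 90 mm, so it should be at the stop. One small firm push, then check numerically.

Request:
send_rows(
  targets="0.0008 0.0004 0.0004 0 0 0 0;0.0017 0.0007 0.0008 0 0 0 0;0.0017 0.0007 0.0008 0 0 0 0",
)

```text
time_s: 8.37
ee_pos: [524.2, -258.4, 38.3]
ee_rot: [-180.0, -24.4, 90.1]
force: [-7.2, -12.2, 10.7]
gripper_width: 0.4
gripper_force: 7.2
```

```bash
python3 -c "
from h import *
s=env.state();print(s['force'].round(1),s['ee_pos'].round(1))
f=eyes.grab_frame('wrist');im=f['image']
cv2.imwrite('pics/w4.png',cv2.resize(im[90:290,200:440],None,fx=3,fy=3,interpolation=cv2.INTER_CUBIC))"
```

```text
[ -7.2 -12.2  10.7] [ 524.2 -258.4   38.3]
```

View pics/w4.png

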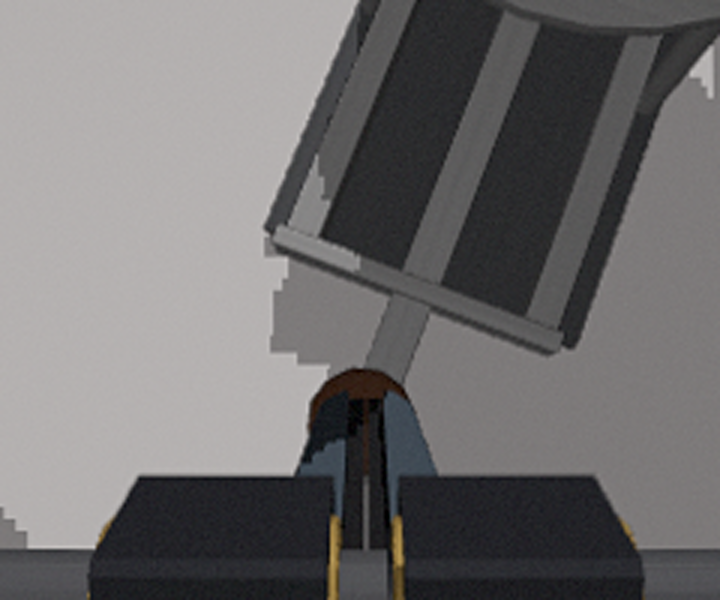

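The stop bar now lies against both rail ends, from (275,235) to (560,345). Opening to let go, then retreating straight back along the tool axis.

Request:
send_rows(
  targets="0 0 0 0 0 0 100;0 0 0 0 0 0 100;0 0 0 0 0 0 100;0 0 0 0 0 0 100;0 0 0 0 0 0 100;0 0 0 0 0 0 100;0 0 0 0 0 0 100;0 0 0 0 0 0 100;0 0 0 0 0 0 100;0 0 0 0 0 0 100;0 0 0 0 0 0 100;0 0 0 0 0 0 100",
)

```text
time_s: 9.42
ee_pos: [524.5, -252.9, 36.7]
ee_rot: [-179.9, -25.0, 90.0]
force: [-0.1, -1.4, -1.3]
gripper_width: 77.3
gripper_force: 0.0
```

```bash
python3 -c "
from h import *
f=eyes.grab_frame('wrist');im=f['image'][90:310,180:460]
h=cv2.cvtColor(im,cv2.COLOR_BGR2HSV);m=((h[...,1]>110)&(h[...,2]<130)&(h[...,2]>25)&((h[...,0]<15)|(h[...,0]>170))).astype(np.uint8)
n,l,st,ce=cv2.connectedComponentsWithStats(m);i=np.argsort(-st[1:,4])[:3]+1
print([(st[j]+[180,90,0,0,0],ce[j]+[180,90]) for j in i])
print(proj(f,[[523.5,-263,71],[523.5,-263,19]]).round(0))
s=env.state();print(s['force'].round(1),s['ee_pos'].round(1),s['gripper_width'])"
```

```text
[(array([302, 221,  36,  35, 952]), array([319.42542017, 238.11869748])), (array([447, 266,   1,   1,   1]), array([447., 266.])), (array([186, 305,   1,   1,   1]), array([186., 305.]))]
[[322. 239.]
 [322. 240.]]
[1.5 0.5 0.3] [ 524.6 -252.9   36.7] 81.38118192160853
```

Request:
send_rows(
  targets="0 0 -0.01 0 0 0 100;0 0 -0.03 0 0 0 100;0 0 -0.06 0 0 0 100;0 0 -0.1 0 0 0 100;0 0 -0.14 0 0 0 100;0 0 -0.18 0 0 0 100;0 0 -0.2 0 0 0 100;0 0 -0.2 0 0 0 100;0 0 -0.2 0 0 0 100",
)

```text
time_s: 10.22
ee_pos: [525.2, -338.4, 219.4]
ee_rot: [180.0, -24.9, 90.0]
force: [-0.6, 0.3, -0.3]
gripper_width: 91.0
gripper_force: 0.0
```

```bash
python3 -c "
from h import *
s=env.state();print(s['force'].round(1),s['ee_pos'].round(1),s['time_s'])
d=np.array([.353,.935,0])
f=eyes.grab_frame('wrist');im=f['image'];h=cv2.cvtColor(im,cv2.COLOR_BGR2HSV)
m=((h[...,1]>110)&(h[...,2]<130)&(h[...,2]>25)&((h[...,0]<15)|(h[...,0]>170))).astype(np.uint8);m[300:]=0
n,l,st,ce=cv2.connectedComponentsWithStats(m)
for j in np.argsort(-st[1:,4])[:3]+1: print(st[j],ce[j],onz(f,[ce[j]],60).round(1))
t=eyes.grab_frame('top');g=t['image'];old=cv2.imread('pics/top1.png')
# teapot shift check: phase correlation of lid patches old vs new
a,b=[cv2.cvtColor(x,cv2.COLOR_BGR2GRAY)[118:172,322:376].astype(np.float32) for x in (old,g)]
print('pot shift px',cv2.phaseCorrelate(a,b), abs(a-b).mean())
c=lambda x,y:(x,y)
print('pred',proj(f,[[523.5,-263,60]]))
"
```

```text
[-0.6  0.3 -0.3] [ 525.2 -338.4  219.4] 10.2167
[  553     0    87   282 14290] [608.5306508  126.29986004] [[ 944.2 -184.3   60. ]]
[480  26  38  32 842] [499.73871734  40.5415677 ] [[791.2 -51.2  60. ]]
[520 227  38  21 508] [536.37204724 237.21259843] [[ 811.4 -344.1   60. ]]
pot shift px ((0.009701649245762667, 0.07604052657987381), 0.9730087775425329) 11.128601
pred [[321.58958784 177.32655283]]
```

```bash
python3 -c "
from h import *
f=eyes.grab_frame('wrist');im=f['image'][150:210,290:355];h=cv2.cvtColor(im,cv2.COLOR_BGR2HSV)
m=((h[...,1]>90)&(h[...,2]<150)&(h[...,2]>15)&((h[...,0]<20)|(h[...,0]>170))).astype(np.uint8)
n,l,st,ce=cv2.connectedComponentsWithStats(m);j=1+np.argmax(st[1:,4])
P=onz(f,[ce[j]+[290,150]],60)[0];print(st[j],P.round(1),'travel',((P-[491.5,-346.5,60])@[.353,.935,0]).round(1))
# bar edges along the pull bar: brightness profile along slide at z=15 through two bar halves
for off in (-30,30):
  r=np.arange(20,70,2.)
  u=proj(f,[[P[0]+.353*x+off*.935,P[1]+.935*x-off*.353,14] for x in r])
  g=cv2.cvtColor(f['image'],cv2.COLOR_BGR2GRAY);print(off,[int(g[int(round(v)),int(round(w))]) for w,v in u])
"
```

```text
[ 23  19  17  23 309] [ 521.6 -264.4   60. ] travel 87.4
-30 [125, 125, 126, 126, 124, 126, 125, 124, 125, 127, 105, 58, 131, 140, 143, 76, 38, 40, 36, 41, 42, 37, 44, 36, 40]
30 [126, 124, 123, 124, 124, 124, 124, 125, 125, 119, 79, 55, 87, 92, 61, 43, 33, 60, 38, 56, 43, 41, 34, 34, 44]
```

```bash
python3 -c "
from h import *
print(env.job_done())"
```

```text
the job is handed in; nothing more can be done
None
```

The teapot's burner is pushed fully home: the stop bar meets both rails and the force rose at the stop. The closing grip missed the knob, so the shut fingers pushed it rather than gripped it. The arm has let go and backed clear, the teapot shows no shift, I never went near the jug's warmer, and the job is handed in at about 10 s.

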